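# Change a keyed colour cartridge in the sample tinter

## Task

Change the yellow colour cartridge of the sample tinter: first pull the spent yellow one out of its bay and stand it upright in the free cell of the empties crate; then take the full yellow one from the delivery carton, turn it so that its key rib meets the notch of the bay the spent one came from, and slide it fully home until the spring catch pops into it. Leave the other cartridges where they are and do not knock the things on the counter about.

Things in the scene. Friction and masses are not known exactly. Their poses are not given: they have to be found in the camera images.
- spent_yellow_center (a point): the spent cartridge: yellow cap and bands, grey window, 0.1 kg, in one of the bays. 44 mm round barrel, 110 tall; plain to grasp from any side 50-104 mm above the foot; one key rib, 12 wide, 5 proud, 3-44 mm above the foot, its catch window at 23.5; line on cap and barrel over the rib. Origin on the axis 55 mm above the foot, z to the cap, x to the rib
- fresh_yellow_center (a point): the full cartridge: yellow cap and bands, white strip on the cap, 0.2 kg, in the carton. 44 mm round barrel, 110 tall; plain to grasp from any side 50-104 mm above the foot; one key rib, 12 wide, 5 proud, 3-44 mm above the foot, its catch window at 23.5; line on cap and barrel over the rib. Origin on the axis 55 mm above the foot, z to the cap, x to the rib
- seated_blue_center (a point): a blue cartridge in use, in another bay: leave it. Same shape and axes as the yellow ones: origin at mid-height
- seated_red_center (a point): a red cartridge in use, in another bay: leave it. Same shape and axes as the yellow ones: origin at mid-height
- fresh_blue_center (a point): a full blue cartridge in the other cell of the delivery carton: leave it. Same shape and axes as the yellow ones: origin at mid-height
- old_empty_center (a point): an emptied green cartridge standing in one cell of the empties crate: leave it. Same shape and axes as the yellow ones: origin at mid-height
- bay0: left bay of the tinter: sleeve of 47 mm bore, 46 deep, leaning 24 deg from vertical towards the robot, notch for the rib (15.5 wide, flared mouth) on the far, upper side. Origin: centre of the seat (bottom), z up the bore out of the mouth, x to the notch. A cartridge fully home has its foot on the seat, its centre 55 mm up the bore, and stands 64 mm out
- bay1: the middle of the tinter's three bays, like bay0: origin at the centre of its seat, z up the bore out of the mouth, x towards its notch; neighbours 78 mm apart
- bay2: the right of the tinter's three bays, like bay0: origin at the centre of its seat, z up the bore out of the mouth, x towards its notch; neighbours 78 mm apart
- catch0 (a joint): sprung ball catch in the notch of bay0, 23.5 mm above the seat: 0 = out, 0.004-0.0055 m = pressed flush by the rib; springs back to 0 in the window of a cartridge fully home (or in an empty bay). Pushing a cartridge past it takes about 5 N, pulling one out about as much
- catch1 (a joint): sprung ball catch in the notch of bay1, 23.5 mm above the seat: 0 = out, 0.004-0.0055 m = pressed flush by the rib; springs back to 0 in the window of a cartridge fully home (or in an empty bay). Pushing a cartridge past it takes about 5 N, pulling one out about as much
- catch2 (a joint): sprung ball catch in the notch of bay2, 23.5 mm above the seat: 0 = out, 0.004-0.0055 m = pressed flush by the rib; springs back to 0 in the window of a cartridge fully home (or in an empty bay). Pushing a cartridge past it takes about 5 N, pulling one out about as much
- tinter: the sample tinter, a fixed grey-white bench machine: sloping deck with three bays, rear housing 140 mm high (x over 0.077), dispensing head at its right end, top 165 mm. Origin on the worktop, x away from the robot, z up; it spans x -0.066 to 0.124, y -0.178 to 0.181; bay seats at x 0.030, z 0.075, y 0.120, 0.042, -0.036
- empties_crate_in (a point): centre of the inner floor (4 mm above the worktop) of the fixed blue-grey plastic empties crate, 190 (x) by 100 (y) by 34 mm high, walls 4 mm; a 30 mm divider at x = 0 makes two cells of 89 by 92 mm centred at x = -0.045 (holds the green empty) and +0.045 (free)
- delivery_carton_in (a point): centre of the inner floor (4 mm above the worktop) of the fixed cardboard delivery carton, 190 (x) by 100 (y) by 30 mm high, walls 4 mm, divider at x = 0: two cells centred at x = -0.045 and +0.045, a full cartridge in each
- tin_green_c (a point): small green paint tin, 68 mm wide, 62 mm high, loose: leave it; point at mid-height
- pot_orange_c (a point): orange tester pot, 49 mm wide, 60 mm high, loose: leave it; point at mid-height
- tape_measure_c (a point): yellow pocket tape measure, 78 x 54 x 62 mm, loose: leave it; point at mid-height
- fan_mini: small red and blue pocket colour fan, 96 x 54 x 16 mm, lying loose: leave it

How it is judged:
By the outcome, as a careful person would: the job done as asked, in the order asked, and still so for the second after the job is handed in, with the robot touching nothing.
It also fails if it takes over 66 s, if anything falls off the work surface, if the arm or the gripper's body presses on something with over 40 N, if the wrist force passes 120 N, or if a joint passes its speed limit or range.

## Robot

A 6-joint arm with a two-finger parallel gripper is mounted at the origin on the work surface; the furniture and walls round the work are solid. World frame = base frame: x ahead of the robot, y to its left, z up, the work surface at z = 0. Lengths are in mm, angles in rad, forces in N, time in s.
With the tool pointing down it reaches from about 375 to 925 mm from the base axis. Payload 5.7 kg.
Tool frame: the origin (TCP) lies midway between the tips of the shut fingers; the grasp point (between the pads) lies 19 mm behind it; x points along the fingers, z is the direction in which the jaws open and shut, and the axes are right-handed (so a half turn about x gives the same grasp; the last joint's range is limited). The gripper opens to 88 mm and grips with 3 to 60 N. Pads are 20 mm wide; open, the fingers measure 115 mm over their backs; the gripper's body (75 mm by 178 mm) begins 61 mm behind the grasp point.
Start: joints at [-1.291, 0.359, 1.51, -0, 1.272, -0.115], TCP at [230.756, -553.817, 222.623] pointing down, gripper open.
Joint ranges: [-2.97, 2.97], [-1.01, 2.36], [0.21, 2.38], [-0.96, 4.11], [0.2, 2.71], [-2.98, 2.98]. Speed limits (rad/s): [2.39, 2.39, 3.14, 3.14, 3.14, 3.14].

## Interface

Orientations are given as [roll, pitch, yaw] about the fixed x, y, z axes, in that order (R = Rz(yaw) Ry(pitch) Rx(roll)).
In Python, from cell import r gives the robot as it stands.
- The arm moves only by the shell command python3 -m handwheel 'ROWS' [FORCE]. ROWS is JSON, a list of rows, each a list of 7 numbers: the turn, a rotation vector about the tool's x, y, z in rad, then the shift along the tool's x, y, z in cm, then the finger opening in cm, from 0 to 8.78. In form: [[wx, wy, wz, tx, ty, tz, gripper], ...]. A call has 1 to 5 rows; each row is the pose to reach, as a shift and turn from the pose commanded when the call began, along the tool's axes at that moment; what a row does not reach only later rows make up. A row lasts 1/10 s, in which the tool goes at most 50 mm and 8.59 degrees, less where a joint would pass 70% of its speed; a pose out of reach is approached as far as the arm can. A call with a gripper value outside its range is refused whole. The fingers move at their own pace and stop on an object; FORCE is the grip in N (left out, the last holds). Time passes only in rows, so rows that repeat a pose let the fingers close. It gives the time, the measured TCP pose, the force and the opening at its end, in the units of the state.
- r.state(): the state, without advancing time (a new reading comes with each control period).
- r.get_image(name): name is "scene" or "top" or "wrist"; returns a dict with "frame" (420x560x3 uint8, red, green, blue), "fx", "fy", "cx", "cy" (pixels), "pose" (4x4, takes a point from camera to world coordinates). Camera axes: x right, y up, looking along -z (the intrinsics and any distortion apply to the point x, -y, -z); pixel columns grow to the right and rows downward; lengths in mm; the calibration is good to about 2 mm. The wrist camera is an equidistant fisheye: a pixel r from the principal point sees the ray r / f radians off the axis. A picture is of the moment at which its call begins. There is no depth.
- r.sign_off(): hands the job in, once; it reports no verdict.
The state is a dict: "time_s": time; "qpos": joint angles; "qvel": joint speeds; "joint_torque": joint torques, N m; "ee_pos": TCP position; "eef_rot": TCP orientation; "wrist_force": force on the tool from outside, world axes, zero at the start; "ft_torque": the same for the moment, N m; "width": finger opening in mm.
Only numpy, scipy, OpenCV 4.12 (cv2) and the standard library are available. Lean on these libraries where they do the work, as an engineer would, in place of code of your own. Each camera call takes 0.05 s, during which the arm holds its last target. There are 200 camera calls.

## Working session

There is one attempt and no reset: what is moved stays moved. The work goes in short steps, Python scripts to look and compute and a shell command to move; the robot and the scene stay as the last step left them, time stands still between calls to the robot, and variables do not carry over. Pictures are saved under pics/ and viewed, about 8 in all and at most 12, crops included, and the job is handed in when it is done.

```bash
ls; mkdir -p pics
python3 - <<'E'
from cell import r
import cv2,numpy as np
for n in ["scene","top"]:
    d=r.get_image(n); cv2.imwrite(f"pics/{n}0.png",cv2.resize(d["frame"][:,:,::-1],(800,600),interpolation=cv2.INTER_CUBIC))
    print(n,d["fx"],d["fy"],d["cx"],d["cy"],np.round(d["pose"],3).tolist(),[k for k in d])
s=r.state();print(s)
E
```

```text
pics
scene 459.07638212317266 459.07638212317266 281.3018311500669 215.64101206692206 [[-0.854, 0.321, -0.409, 12.772], [-0.52, -0.547, 0.656, 781.487], [-0.013, 0.773, 0.634, 875.425], [0.0, 0.0, 0.0, 1.0]] ['frame', 'fx', 'fy', 'cx', 'cy', 'pose']
top 466.1992689788667 466.1992689788667 274.6557507396637 200.91118955070877 [[0.012, 0.999, -0.04, 474.947], [-1.0, 0.012, -0.018, -9.518], [-0.018, 0.04, 0.999, 1167.669], [0.0, 0.0, 0.0, 1.0]] ['frame', 'fx', 'fy', 'cx', 'cy', 'pose']
{'time_s': 0.1, 'qpos': array([-1.29111971e+00,  3.59414735e-01,  1.51129943e+00, -8.01883806e-05,
        1.27253403e+00, -1.15152702e-01]), 'qvel': array([ 2.96907568e-05, -8.81478880e-04, -2.62855249e-03,  6.32726811e-04,
       -1.00432790e-04,  1.17937789e-03]), 'joint_torque': array([-2.84277382e-05, -5.16357994e+01, -2.71406651e+01,  6.77168998e-02,
        2.76113162e-02, -2.72601670e-05]), 'ee_pos': array([ 230.55313827, -553.25854911,  221.9139635 ]), 'eef_rot': array([3.07268127, 1.56913902, 1.89673788]), 'wrist_force': array([-0.58465585, -0.46710898, -0.1673286 ]), 'ft_torque': array([-0.04801021, -0.0197363 , -0.01105952]), 'width': 88.1368951200311}
```

View pics/top0.png

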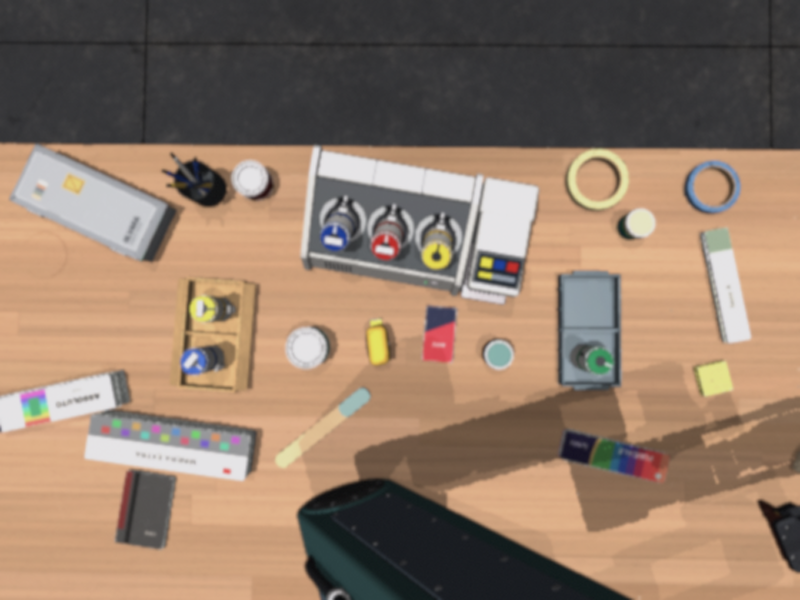

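View pics/scene0.png

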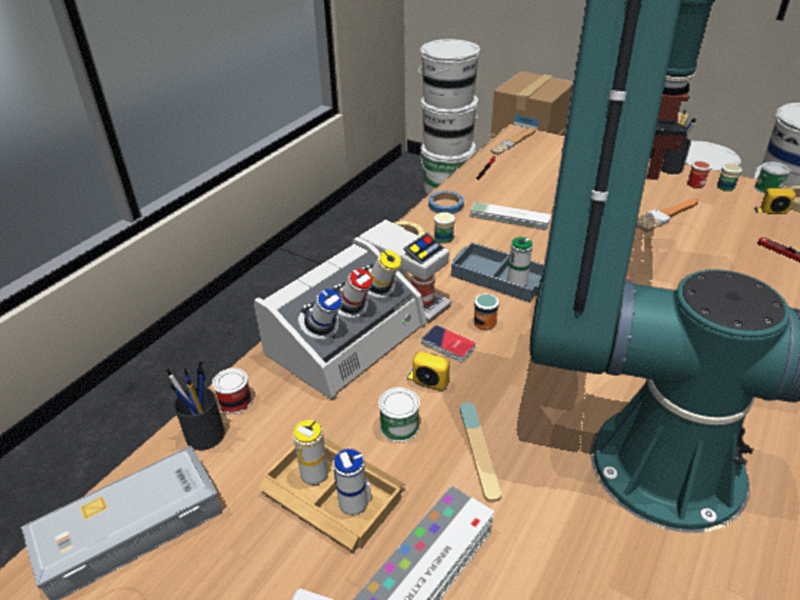

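The top view shows the tinter, with caps at blue (335,237), red (385,245) and yellow (437,255), so the spent cartridge is in bay2. The carton is on the left with the fresh yellow at (205,308). The crate is on the right, with its free cell at about (590,298). Next I'll enlarge these.

```bash
cat > h.py <<'E'
import numpy as np,cv2
from cell import r
from scipy.spatial.transform import Rotation as R
def ray(d,u,v):
    P=np.array(d["pose"]);x=(u-d["cx"])/d["fx"];y=(v-d["cy"])/d["fy"]
    return P[:3,3],P[:3,:3]@np.array([x,-y,-1.])
def at(d,u,v,z):
    o,w=ray(d,u,v);return o+w*(z-o[2])/w[2]
def proj(d,p):
    P=np.array(d["pose"]);q=P[:3,:3].T@(np.array(p)-P[:3,3]);
    return np.array([d["cx"]+d["fx"]*q[0]/-q[2],d["cy"]-d["fy"]*q[1]/-q[2]])
E
python3 - <<'E'
from h import *
import pickle
D={n:r.get_image(n) for n in ["scene","top"]}
pickle.dump(D,open("d0.pkl","wb"))
t=D["top"]["frame"][:,:,::-1]; s=D["scene"]["frame"][:,:,::-1]
def c(im,x,y,w,h,k):return cv2.resize(im[y:y+h,x:x+w],None,fx=k,fy=k,interpolation=cv2.INTER_CUBIC)
# scale 4 : top-left tinter 100x..; 
A=c(t,205,100,100,75,4) ;B=c(t,290,100,100,75,4);C=c(t,105,190,100,75,4);E_=c(s,170,280,100,75,4)
cv2.imwrite("pics/crop1.png",np.vstack([np.hstack([A,B]),np.hstack([C,E_])]))
T=D["top"];k=1/1.42857
for n,u,v,z in [("blue",335,237,175.5),("red",385,245,175.5),("yel",437,255,175.5),("fy",205,308,114),("fb",197,361,114),
  ("c1",180,280,30),("c2",255,280,30),("c3",247,390,30),("c4",170,388,30),("e1",560,271,34),("e2",619,271,34),("e3",621,386,34),("e4",559,385,34),("eg",600,359,114),
  ("tin",307,347,62),("tape",377,342,62),("pot",499,354,60),("fan",440,335,16)]:
    print(n,at(T,u*k,v*k,z).round())
E
```

```text
blue [589.  95. 176.]
red [577.  20. 176.]
yel [563. -58. 176.]
fy [480. 307. 114.]
fb [396. 318. 114.]
c1 [528. 376.  30.]
c2 [530. 247.  30.]
c3 [342. 257.  30.]
c4 [343. 389.  30.]
e1 [ 551. -273.   34.]
e2 [ 552. -373.   34.]
e3 [ 358. -376.   34.]
e4 [ 358. -272.   34.]
eg [ 408. -318.  114.]
tin [418. 151.  62.]
tape [428.  35.  62.]
pot [ 410. -167.   60.]
fan [439. -72.  16.]
```

View pics/crop1.png

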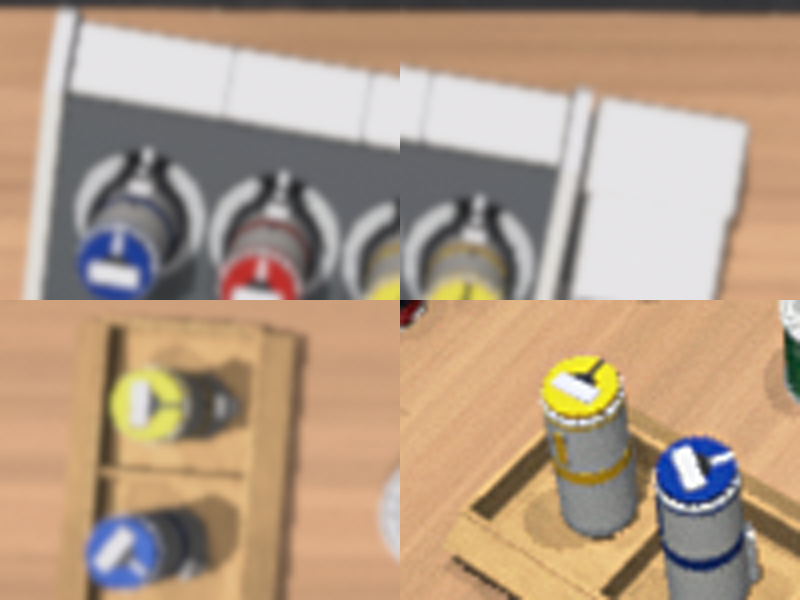

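The fresh yellow's rib points right in the top view (crop (222,405)), roughly world -y. The bay notches point up the slope. Tinter yaw is about -9.6°. Now I'll work out the move to a pose over bay2.

```bash
cat >> h.py <<'E'
YAW=np.deg2rad(-9.6); CAP=np.array([563,-58,175.5])
def bay(yaw=YAW,cap=CAP):
    xd=np.array([np.cos(yaw),np.sin(yaw),0]);yd=np.array([-np.sin(yaw),np.cos(yaw),0]);t=np.deg2rad(24)
    zb=-np.sin(t)*xd+np.cos(t)*np.array([0,0,1.]);xb=np.cos(t)*xd+np.sin(t)*np.array([0,0,1.])
    return cap-110*zb,xb,yd,zb
def cur():
    s=r.state();return R.from_euler("xyz",s["eef_rot"]).as_matrix(),s["ee_pos"],s
def tool(x,z):
    x=np.array(x,float);x/=np.linalg.norm(x);z=np.array(z,float);z-=x*(x@z);z/=np.linalg.norm(z)
    return np.column_stack([x,np.cross(z,x),z])
def go(Rt,pt,say=""):
    A,p,s=cur();w=R.from_matrix(A.T@Rt).as_rotvec();t=A.T@(np.array(pt)-p)/10
    print(say,"turn",w.round(3),"shift cm",t.round(2),"| t",s["time_s"],"p",p.round(1),"F",s["wrist_force"].round(1),"w",round(s["width"],1),"q",s["qpos"].round(2))
def shot(name,x0=0,y0=0,w=560,h=420,k=1.4,fn=None,cam="wrist"):
    d=r.get_image(cam);cv2.imwrite("pics/"+name,cv2.resize(d["frame"][y0:y0+h,x0:x0+w,::-1],None,fx=k,fy=k,interpolation=cv2.INTER_CUBIC))
    import pickle;pickle.dump(d,open("pics/"+name+".pkl","wb"));return d
def fish(d,p):
    P=np.array(d["pose"]);q=P[:3,:3].T@(np.array(p)-P[:3,3]);x,y,z=q[0],-q[1],-q[2];n=np.hypot(x,y);a=np.arctan2(n,z)
    return np.array([d["cx"]+d["fx"]*a*x/n,d["cy"]+d["fy"]*a*y/n])
def fray(d,u,v):
    P=np.array(d["pose"]);x=(u-d["cx"])/d["fx"];y=(v-d["cy"])/d["fy"];a=np.hypot(x,y);
    return P[:3,3],P[:3,:3]@np.array([np.sin(a)*x/a,-np.sin(a)*y/a,-np.cos(a)])
E
python3 - <<'E'
from h import *
A,p,s=cur();print(A.round(2))
seat,xb,yb,zb=bay();print(seat)
for sg in (1,-1): go(tool(-zb,sg*yb),seat+zb*200,sg)
T=r.get_image
import pickle
D=pickle.load(open("d0.pkl","rb"))
print(at(D["top"],142.5,216,114),at(D["top"],136.25,253,114))
print(fish(r.get_image("wrist"),p), r.get_image("wrist")["fx"])
E
```

```text
[[-0.    0.92  0.38]
 [ 0.    0.38 -0.92]
 [-1.    0.   -0.  ]]
[607.114479   -65.46140562  75.00999966]
1 turn [-2.531 -0.538 -0.157] shift cm [ -3.51  46.64 -34.9 ] | t 0.2 p [ 230.6 -553.4  222.1] F [-0.1 -0.2 -0.3] w 87.8 q [-1.29  0.36  1.51 -0.    1.27 -0.12]
-1 turn [ 0.554 -0.119  0.408] shift cm [ -3.51  46.64 -34.9 ] | t 0.2 p [ 230.6 -553.4  222.1] F [-0.1 -0.2 -0.3] w 87.8 q [-1.29  0.36  1.51 -0.    1.27 -0.12]
[479.26961779 309.1524904  114.        ] [395.39018696 321.38344656 114.        ]
[278.3873483  256.75651664] 325.19226210127806
```

```bash
python3 -m handwheel '[[0,0,0,-4,19.4,-14.5,6.4],[0,0,0,-4,19.4,-14.5,6.4],[0,0,0,-4,19.4,-14.5,6.4],[0,0,0,-4,19.4,-14.5,6.4],[0,0,0,-4,19.4,-14.5,6.4]]' 20
python3 -m handwheel '[[0,0,0,0,19.4,-14.5,6.4],[0,0,0,0,19.4,-14.5,6.4],[0,0,0,0,19.4,-14.5,6.4],[0,0,0,0,19.4,-14.5,6.4],[0,0,0,0,19.4,-14.5,6.4]]'
python3 -c "
from h import *
seat,xb,yb,zb=bay();go(tool(-zb,-yb),seat+zb*200)"
```

```text
time_s: 0.8
ee_pos: [354.8, -343.3, 263.1]
eef_rot: [1.494, 1.57, 0.318]
wrist_force: [0.6, 0.0, -0.1]
width: 63.8
time_s: 1.3
ee_pos: [478.2, -134.6, 262.9]
eef_rot: [1.41, 1.57, 0.235]
wrist_force: [-0.4, 0.3, 0.3]
width: 64.2
 turn [ 0.555 -0.118  0.407] shift cm [ 0.52  7.68 -5.75] | t 1.3 p [ 478.2 -134.6  262.9] F [-0.4  0.3  0.3] w 64.2 q [-0.41  0.17  1.67  0.    1.3   0.76]
```

```bash
python3 -m handwheel '[[0.555,-0.118,0.407,0.5,7.7,-5.75,6.4],[0.555,-0.118,0.407,0.5,7.7,-5.75,6.4],[0.555,-0.118,0.407,0.5,7.7,-5.75,6.4],[0.555,-0.118,0.407,0.5,7.7,-5.75,6.4],[0.555,-0.118,0.407,0.5,7.7,-5.75,6.4]]'
python3 -m handwheel '[[0,0,0,0,0,0,6.4],[0,0,0,0,0,0,6.4]]'
python3 -c "
from h import *
seat,xb,yb,zb=bay();go(tool(-zb,-yb),seat+zb*200)
d=shot('w1.png');print(d['fx'],d['cx'],d['cy'],np.round(d['pose'],3).tolist());print('cap',fish(d,CAP)*1.4,'seat',fish(d,seat+46*zb)*1.4)"
```

```text
time_s: 1.8
ee_pos: [525.2, -53.4, 257.4]
eef_rot: [1.574, 1.15, -0.169]
wrist_force: [-0.5, -0.8, -0.4]
width: 64.1
time_s: 2.0
ee_pos: [526.3, -54.1, 258.0]
eef_rot: [1.569, 1.153, -0.168]
wrist_force: [0.1, -0.8, 0.7]
width: 64.4
 turn [0.002 0.    0.001] shift cm [ 0.03  0.01 -0.23] | t 2.0 p [526.3 -54.1 258. ] F [ 0.1 -0.8  0.7] w 64.4 q [-0.26  0.02  1.95  0.05  0.76  1.45]
325.19226210127806 279.05754346941325 209.261137829939 [[-0.166, 0.973, -0.159, 523.922], [-0.986, -0.163, 0.028, -53.707], [0.001, 0.161, 0.987, 434.596], [0.0, 0.0, 0.0, 1.0]]
cap [386.15400206 298.31958012] seat [386.94608098 274.46378062]
```

View pics/w1.png

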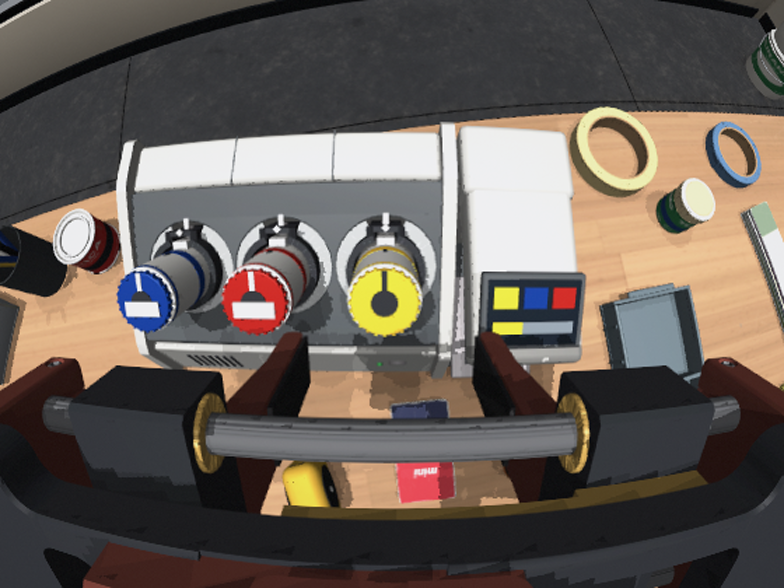

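The cap centre is at (385,298) against a predicted (386,298), so the estimate holds. I'll descend along the bore.

```bash
python3 -c "
from h import *
import pickle
d=pickle.load(open('pics/w1.png.pkl','rb'));seat,xb,yb,zb=bay()
print(fish(d,CAP+156*yb)*1.4,fish(d,CAP+78*yb)*1.4)
go(tool(-zb,-yb),seat+zb*61)"
python3 -m handwheel '[[0,0,0,4,0,-0.23,6.4],[0,0,0,7,0,-0.23,6.4],[0,0,0,9.5,0,-0.23,6.4],[0,0,0,12,0,-0.23,6.4],[0,0,0,13.9,0,-0.23,6.4]]'
python3 -m handwheel '[[0,0,0,0,0,0,6.4],[0,0,0,0,0,0,6.4]]'
python3 -c "
from h import *
seat,xb,yb,zb=bay();go(tool(-zb,-yb),seat+zb*61)"
```

```text
[142.73840965 297.45620197] [254.7732057  297.98532906]
 turn [0.001 0.    0.001] shift cm [13.93 -0.07 -0.26] | t 2.05 p [527.1 -54.5 258.3] F [-0.2  0.1  0.8] w 63.7 q [-0.26  0.02  1.95  0.05  0.76  1.45]
time_s: 2.55
ee_pos: [584.0, -62.2, 129.2]
eef_rot: [1.569, 1.154, -0.169]
wrist_force: [0.6, 1.3, -0.0]
width: 64.0
time_s: 2.75
ee_pos: [583.1, -61.9, 130.5]
eef_rot: [1.57, 1.154, -0.169]
wrist_force: [-0.7, -0.3, 0.2]
width: 63.9
 turn [-0.001  0.001  0.002] shift cm [-0.04 -0.04 -0.05] | t 2.75 p [583.1 -61.9 130.5] F [-0.7 -0.3  0.2] w 63.9 q [-0.24  0.29  2.    0.07  0.43  1.44]
```

```bash
python3 -m handwheel '[[0,0,0,0,0,0,4],[0,0,0,0,0,0,4],[0,0,0,0,0,0,4],[0,0,0,0,0,0,4],[0,0,0,0,0,0,4]]' 8
python3 -m handwheel '[[0,0,0,0,0,0,4],[0,0,0,0,0,0,4],[0,0,0,0,0,0,4]]'
python3 -c "
from h import *
A,p,s=cur();print(A.T@s['wrist_force'],s['ft_torque'],s['width'],p)"
```

```text
time_s: 3.25
ee_pos: [583.0, -61.3, 131.7]
eef_rot: [1.571, 1.151, -0.168]
wrist_force: [-1.1, 3.3, 6.5]
width: 44.3
time_s: 3.55
ee_pos: [583.1, -61.3, 131.6]
eef_rot: [1.571, 1.151, -0.168]
wrist_force: [-0.8, 2.5, 7.1]
width: 44.1
[-6.96578135  1.74594681 -2.27610385] [ 0.58666772 -0.08158302  0.19267204] 44.10570987662317 [583.07218018 -61.2771171  131.63877936]
```

Gripped, with width 44.1. I'll firm the grip and pull out along the bore.

```bash
python3 -m handwheel '[[0,0,0,0,0,0,4],[0,0,0,0,0,0,4],[0,0,0,-0.5,0,0,4],[0,0,0,-1,0,0,4],[0,0,0,-1.5,0,0,4]]' 35
python3 -m handwheel '[[0,0,0,-1,0,0,4],[0,0,0,-2,0,0,4],[0,0,0,-3,0,0,4],[0,0,0,-4,0,0,4],[0,0,0,-5,0,0,4]]'
python3 -m handwheel '[[0,0,0,-2,0,0,4],[0,0,0,-4,0,0,4],[0,0,0,-6,0,0,4],[0,0,0,-8,0,0,4],[0,0,0,-8,0,0,4]]'
python3 -c "
from h import *
go(tool([0,0,-1],[0,-1,0]),[500,-323,220])
go(tool([0,0,-1],[np.sin(-.5),-np.cos(-.5),0]),[500,-323,220])
d=shot('w2.png')"
```

```text
time_s: 4.05
ee_pos: [576.5, -60.1, 144.5]
eef_rot: [1.571, 1.153, -0.168]
wrist_force: [4.0, 1.1, -4.1]
width: 43.4
time_s: 4.55
ee_pos: [555.4, -56.9, 190.7]
eef_rot: [1.57, 1.153, -0.169]
wrist_force: [0.1, -0.1, -1.9]
width: 43.6
time_s: 5.05
ee_pos: [524.7, -51.7, 266.0]
eef_rot: [1.569, 1.148, -0.17]
wrist_force: [0.7, -0.3, 0.2]
width: 43.4
 turn [-0.166  0.036 -0.422] shift cm [ 5.08  0.04 27.15] | t 5.05 p [524.7 -51.7 266. ] F [ 0.7 -0.3  0.2] w 43.4 q [-0.25  0.    1.94  0.05  0.77  1.46]
 turn [ 0.327 -0.069 -0.419] shift cm [ 5.08  0.04 27.15] | t 5.05 p [524.7 -51.7 266. ] F [ 0.7 -0.3  0.2] w 43.4 q [-0.25  0.    1.94  0.05  0.77  1.46]
```

View pics/w2.png

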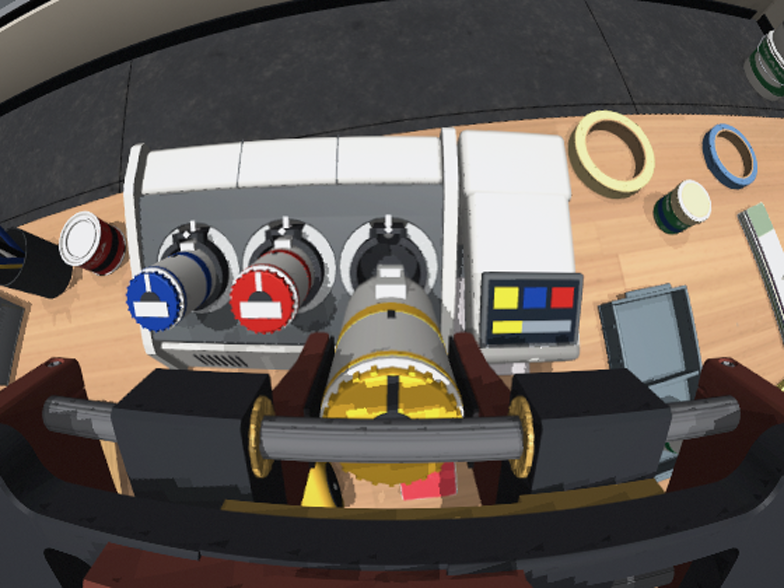

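The spent cartridge is out cleanly, with its rib at (390,280) in line with the notch at (388,222). Now to the crate.

```bash
python3 -m handwheel '[[0,0,0,0,0,5,4],[0,0,0,0,0,10,4],[0,0,0,0,0,15,4],[0,0,0,0,0,19,4],[0,0,0,0,0,20,4]]'
python3 -m handwheel '[[-0.166,0.036,-0.422,5,0,7,4],[-0.166,0.036,-0.422,5,0,7,4],[-0.166,0.036,-0.422,5,0,7,4],[-0.166,0.036,-0.422,5,0,7,4],[-0.166,0.036,-0.422,5,0,7,4]]'
python3 -m handwheel '[[0,0,0,0,0,0,4]]'
python3 -c "
from h import *
go(tool([0,0,-1],[0,-1,0]),[500,-323,70])
A,p,s=cur();d=shot('t2.png',370,170,120,120,5,cam='top')
for q in [(500,-323,4),(500,-323,114),(p[0],p[1],p[2]+49)]: print((proj(d,q)-[370,170])*5)"
```

```text
time_s: 5.6
ee_pos: [490.2, -253.1, 262.3]
eef_rot: [1.568, 1.153, -0.175]
wrist_force: [0.0, 1.6, -1.5]
width: 43.8
time_s: 6.1
ee_pos: [499.7, -319.8, 215.8]
eef_rot: [-2.112, 1.566, 2.601]
wrist_force: [0.7, -0.1, -1.5]
width: 43.8
time_s: 6.2
ee_pos: [498.2, -319.6, 216.9]
eef_rot: [-2.068, 1.566, 2.644]
wrist_force: [0.6, 0.4, -1.5]
width: 43.3
 turn [ 0.    -0.002  0.004] shift cm [14.69  0.24  0.37] | t 6.2 p [ 498.2 -319.6  216.9] F [ 0.6  0.4 -1.5] w 43.3 q [-0.69  0.35  1.53 -0.    1.26  0.88]
[195.88553507 205.51028771]
[262.12693694 201.03487042]
[371.35750992 197.72401228]
```

View pics/t2.png

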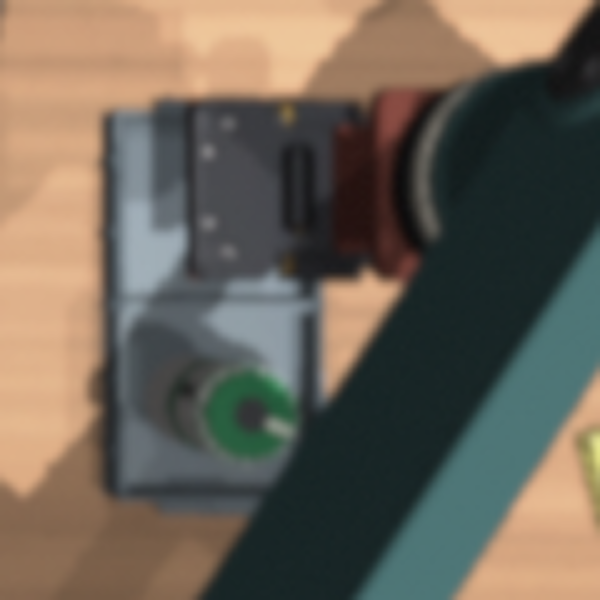

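Crate centre agrees: divider at y=298, cell centre about (214,204) at the rim. Lowering.

```bash
python3 -m handwheel '[[0,0,0,4,0.24,0.37,4],[0,0,0,8,0.24,0.37,4],[0,0,0,11,0.24,0.37,4],[0,0,0,13,0.24,0.37,4],[0,0,0,14.2,0.24,0.37,4]]'
python3 -m handwheel '[[0,0,0,0.2,0,0,4],[0,0,0,0.4,0,0,4],[0,0,0,0.6,0,0,4],[0,0,0,0.8,0,0,4],[0,0,0,0.9,0,0,4]]'
python3 -c "
from h import *
go(tool([0,0,-1],[0,-1,0]),[500,-323,65])"
```

```text
time_s: 6.75
ee_pos: [498.9, -323.5, 74.6]
eef_rot: [-1.972, 1.565, 2.739]
wrist_force: [0.2, 0.6, -1.3]
width: 43.3
time_s: 7.25
ee_pos: [501.1, -324.9, 67.0]
eef_rot: [-1.661, 1.567, 3.051]
wrist_force: [-1.4, -0.2, -1.1]
width: 43.5
 turn [ 0.    -0.     0.004] shift cm [ 0.2  -0.11 -0.19] | t 7.25 p [ 501.1 -324.9   67. ] F [-1.4 -0.2 -1.1] w 43.5 q [-0.69  0.53  1.67 -0.    0.95  0.88]
```

```bash
python3 -m handwheel '[[0,0,0,0.1,0,0,4],[0,0,0,0.2,0,0,4],[0,0,0,0.2,0,0,4]]'
python3 -m handwheel '[[0,0,0,0.1,0,0,4],[0,0,0,0.1,0,0,4]]'
python3 -c "
from h import *
go(tool([0,0,-1],[0,-1,0]),[500,-323,65])"
```

```text
time_s: 7.55
ee_pos: [501.5, -324.9, 65.9]
eef_rot: [-1.689, 1.568, 3.023]
wrist_force: [-1.3, 1.7, 8.8]
width: 43.4
time_s: 7.75
ee_pos: [501.8, -324.7, 65.7]
eef_rot: [-1.766, 1.568, 2.946]
wrist_force: [-0.8, 3.3, 15.6]
width: 44.2
 turn [-0.    -0.001  0.003] shift cm [ 0.07 -0.18 -0.17] | t 7.75 p [ 501.8 -324.7   65.7] F [-0.8  3.3 15.6] w 44.2 q [-0.69  0.53  1.67 -0.    0.94  0.88]
```

Foot on the floor (15 N). Releasing and rising.

```bash
python3 -m handwheel '[[0,0,0,-0.1,0,0,6.4],[0,0,0,-0.1,0,0,6.4],[0,0,0,-0.1,0,0,6.4],[0,0,0,-0.1,0,0,6.4]]' 20
python3 -m handwheel '[[0,0,0,-2,0,0,6.4],[0,0,0,-5,0,0,6.4],[0,0,0,-9,0,0,6.4],[0,0,0,-14,0,0,6.4],[0,0,0,-19,0,0,6.4]]'
python3 -c "
from h import *
go(tool([0,0,-1],[0,1,0]),[478,309,210])
go(tool([0,0,-1],[1,0,0]),[478,309,210])"
```

```text
time_s: 8.15
ee_pos: [500.6, -324.6, 64.2]
eef_rot: [-1.817, 1.566, 2.895]
wrist_force: [0.3, -1.1, -0.1]
width: 63.5
time_s: 8.65
ee_pos: [501.0, -324.5, 255.6]
eef_rot: [-1.9, 1.564, 2.812]
wrist_force: [0.5, 0.1, 0.8]
width: 64.2
 turn [3.141e+00 9.000e-03 3.000e-03] shift cm [  4.7   -2.28 -63.34] | t 8.65 p [ 501.  -324.5  255.6] F [0.5 0.1 0.8] w 64.2 q [-0.69  0.33  1.47 -0.    1.35  0.88]
 turn [-1.571 -0.006  0.003] shift cm [  4.7   -2.28 -63.34] | t 8.65 p [ 501.  -324.5  255.6] F [0.5 0.1 0.8] w 64.2 q [-0.69  0.33  1.47 -0.    1.35  0.88]
```

```bash
python3 -m handwheel '[[0,0,0,0,0,-5,6.4],[0,0,0,0,0,-10,6.4],[0,0,0,0,0,-15,6.4],[0,0,0,0,0,-20,6.4],[0,0,0,0,0,-25,6.4]]'
python3 -m handwheel '[[0,0,0,0,0,-5,6.4],[0,0,0,0,-1,-10,6.4],[0,0,0,0,-1,-15,6.4],[0,0,0,0,-2,-20,6.4],[0,0,0,0,-2.2,-25,6.4]]'
python3 -m handwheel '[[0,0,0,1,0,-5,6.4],[0,0,0,2,0,-9,6.4],[0,0,0,3.5,0,-11,6.4],[0,0,0,4.5,0,-13.3,6.4],[0,0,0,4.5,0,-13.3,6.4]]'
python3 -m handwheel '[[0,0,0,0,0,0,6.4],[0,0,0,0,0,0,6.4]]'
python3 -c "
from h import *
go(tool([0,0,-1],[0,-1,0]),[479,309,65])
d=shot('w3.png');
for z in (114,4): print(fish(d,[479,309,z])*1.4)"
```

```text
time_s: 9.15
ee_pos: [501.1, -73.1, 254.6]
eef_rot: [-1.805, 1.566, 2.907]
wrist_force: [0.0, 0.1, 0.2]
width: 64.3
time_s: 9.65
ee_pos: [478.4, 174.9, 254.9]
eef_rot: [-1.71, 1.565, 3.002]
wrist_force: [0.8, -0.7, 0.2]
width: 64.2
time_s: 10.15
ee_pos: [478.3, 308.1, 208.4]
eef_rot: [-1.65, 1.563, 3.065]
wrist_force: [0.5, -0.5, -0.1]
width: 64.0
time_s: 10.35
ee_pos: [479.7, 305.4, 210.6]
eef_rot: [-1.733, 1.566, 2.978]
wrist_force: [-0.4, -0.1, -0.2]
width: 64.0
 turn [-0.001 -0.001  0.004] shift cm [ 1.456e+01 -1.000e-02 -3.500e-01] | t 10.35 p [479.7 305.4 210.6] F [-0.4 -0.1 -0.2] w 64.0 q [0.44 0.33 1.59 0.   1.23 2.01]
[384.04759895 295.87666115]
[385.93387483 260.75690459]
```

View pics/w3.png

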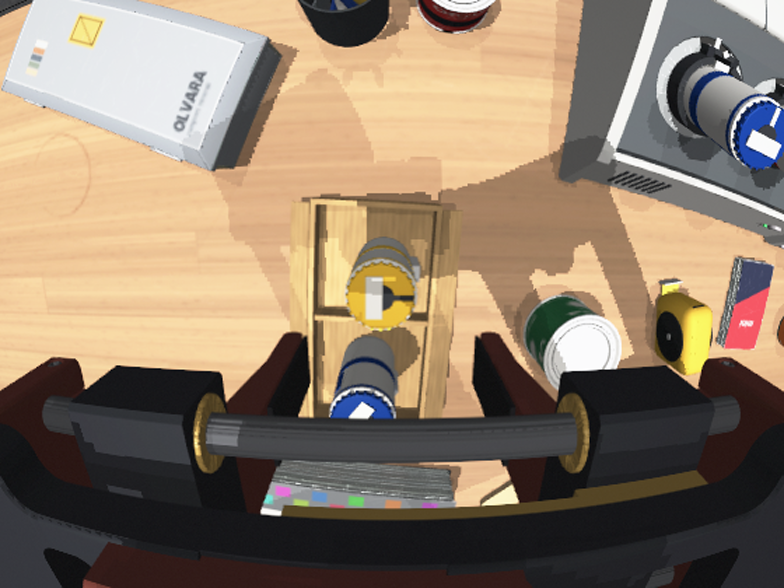

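Cap at about (381,293), cap line ending at (413,298), rib at (415,268). Compute the refined centre and rib azimuth.

```bash
python3 -c "
from h import *
import pickle
d=pickle.load(open('pics/w3.png.pkl','rb'))
def a(u,v,z):
    o,w=fray(d,u/1.4,v/1.4);return (o+w*(z-o[2])/w[2]).round(1)
print(a(381,293,114),a(413,298,114),a(385,295.5,114))
for az in (-80,-84,-88,-92,-96):
    t=np.deg2rad(az);c=np.array([479,309]);
    print(az,[(fish(d,[*(c+k*np.array([np.cos(t),np.sin(t)])),z])*1.4).round(0) for k,z in ((20,114),(27,48),(27,7))])
f=d['frame'][155:240,230:330,::-1];cv2.imwrite('pics/w3c.png',cv2.resize(f,None,fx=7,fy=7,interpolation=cv2.INTER_CUBIC))"
```

```text
[480.8 310.8 114. ] [477.7 291.9 114. ] [479.2 308.4 114. ]
-80 [array([418., 290.]), array([422., 266.]), array([418., 256.])]
-84 [array([418., 292.]), array([422., 268.]), array([419., 258.])]
-88 [array([418., 295.]), array([422., 271.]), array([419., 260.])]
-92 [array([418., 297.]), array([422., 273.]), array([419., 263.])]
-96 [array([418., 299.]), array([422., 276.]), array([419., 265.])]
```

View pics/w3c.png

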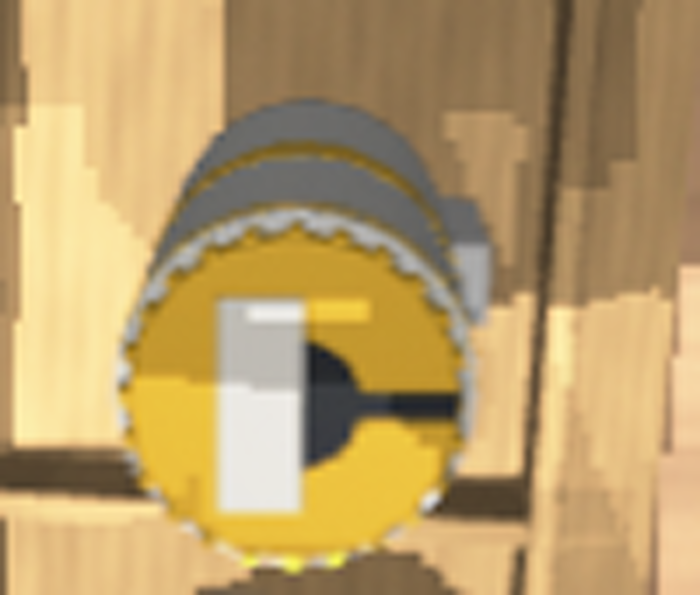

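```bash
python3 -c "
from h import *
import pickle
d=pickle.load(open('pics/w3.png.pkl','rb'))
def a(u,v,z):
    o,w=fray(d,230+u/7-.5+.07,155+v/7-.5+.07);return (o+w*(z-o[2])/w[2])
c=a(295,398,114);print(c)
for p,q in (((360,404.5),(460,406.5)),((295,400),(460,406.5)),((260,513),(260,298))):
    e=a(*q,114)-a(*p,114);print(e,np.degrees(np.arctan2(e[1],e[0])))
for n in (90,):
    go(tool([0,0,-1],[0,-1,0]),[c[0],c[1],65])"
```

```text
[478.92723022 311.15215849 114.        ]
[ -0.25571179 -11.81134397   0.        ] -91.24024141981428
[ -0.81134543 -19.47687652   0.        ] -92.38538286437146
[26.35615918 -0.28258618  0.        ] -0.61429189534779
 turn [-0.001 -0.001  0.004] shift cm [14.58 -0.03 -0.57] | t 10.4 p [479.9 305.3 210.8] F [ 0.1 -0.2 -0.3] w 64.0 q [0.44 0.33 1.59 0.   1.23 2.01]
```

```bash
python3 -m handwheel '[[0,0,0,4,0,-0.5,6.4],[0,0,0,8,0,-0.5,6.4],[0,0,0,11,0,-0.5,6.4],[0,0,0,13,0,-0.5,6.4],[0,0,0,14.4,0,-0.5,6.4]]'
python3 -m handwheel '[[0,0,0,0,0,0,6.4],[0,0,0,0,0,0,4],[0,0,0,0,0,0,4],[0,0,0,0,0,0,4],[0,0,0,0,0,0,4]]' 5
python3 -m handwheel '[[0,0,0,0,0,0,4],[0,0,0,0,0,0,4],[0,0,0,0,0,0,6.4],[0,0,0,0,0,0,6.4],[0,0,0,0,0,0,6.4]]' 
python3 -c "
from h import *
go(tool([0,0,-1],[1,-.017,0]),[479,310.5,66])"
```

```text
time_s: 10.9
ee_pos: [478.6, 310.0, 65.2]
eef_rot: [-1.62, 1.565, 3.091]
wrist_force: [-0.1, -0.6, 0.7]
width: 64.2
time_s: 11.4
ee_pos: [479.7, 311.7, 67.5]
eef_rot: [-2.186, 1.568, 2.526]
wrist_force: [0.1, -1.1, 5.3]
width: 43.7
time_s: 11.9
ee_pos: [478.5, 311.3, 66.1]
eef_rot: [-1.742, 1.566, 2.97]
wrist_force: [-0.1, -0.3, 0.3]
width: 62.5
 turn [-1.554 -0.005  0.003] shift cm [0.01 0.05 0.08] | t 11.9 p [478.5 311.3  66.1] F [-0.1 -0.3  0.3] w 62.5 q [0.45 0.5  1.73 0.   0.91 2.02]
```

```bash
python3 -m handwheel '[[-0.777,0,0,0,0,0,6.4],[-0.777,0,0,0,0,0,6.4],[-0.777,0,0,0,0,0,6.4],[-0.777,0,0,0,0,0,6.4],[-0.777,0,0,0,0,0,6.4]]'
python3 -m handwheel '[[-0.777,0,0,0,0,0,6.4],[-0.777,0,0,0,0,0,6.4],[-0.777,0,0,0,0,0,6.4],[-0.777,0,0,0,0,0,6.4],[-0.777,0,0,0,0,0,6.4]]'
python3 -m handwheel '[[-0.05,0,0,0,0,0,6.4],[-0.05,0,0,0,0,0,6.4]]'
python3 -c "
from h import *
go(tool([0,0,-1],[1,-.017,0]),[478.5,311.3,66])"
```

```text
time_s: 12.4
ee_pos: [478.5, 311.3, 66.0]
eef_rot: [-2.489, 1.565, 2.98]
wrist_force: [0.4, 0.1, -0.4]
width: 63.8
time_s: 12.9
ee_pos: [478.6, 311.3, 66.0]
eef_rot: [3.044, 1.565, 2.98]
wrist_force: [-0.0, -0.6, -0.2]
width: 63.8
time_s: 13.1
ee_pos: [478.6, 311.3, 66.0]
eef_rot: [2.995, 1.566, 2.974]
wrist_force: [-0.3, 0.3, 0.0]
width: 64.3
 turn [-0.003 -0.005 -0.001] shift cm [ 0.   -0.   -0.01] | t 13.1 p [478.6 311.3  66. ] F [-0.3  0.3  0. ] w 64.3 q [0.45 0.5  1.73 0.   0.91 0.47]
```

```bash
python3 -m handwheel '[[0,-0.005,0,0,0,0,4],[0,-0.005,0,0,0,0,4],[0,-0.005,0,0,0,0,4],[0,-0.005,0,0,0,0,4],[0,-0.005,0,0,0,0,4]]' 6
python3 -m handwheel '[[0,0,0,0,0,0,4],[0,0,0,0,0,0,4],[0,0,0,0,0,0,4],[0,0,0,0,0,0,4]]' 35
python3 -c "
from h import *
A,p,s=cur();print(p,s['wrist_force'],s['width'],A.round(3).tolist())"
python3 -m handwheel '[[0,0,0,-1,0,0,4],[0,0,0,-4,0,0,4],[0,0,0,-8,0,0,4],[0,0,0,-13,0,0,4],[0,0,0,-18,0,0,4]]'
python3 -c "
from h import *
seat,xb,yb,zb=bay();go(tool(-zb,yb),seat+zb*150)"
```

```text
time_s: 13.6
ee_pos: [478.6, 311.4, 66.2]
eef_rot: [1.641, 1.57, 1.62]
wrist_force: [0.3, 0.7, 0.6]
width: 43.8
time_s: 14.0
ee_pos: [478.6, 311.4, 66.2]
eef_rot: [1.659, 1.57, 1.639]
wrist_force: [-0.9, 0.6, 0.5]
width: 43.5
[478.61870512 311.37033379  66.16926579] [-0.88691663  0.55334725  0.51227031] 43.476808865103486 [[-0.0, 0.021, 1.0], [0.001, 1.0, -0.021], [-1.0, 0.001, -0.0]]
time_s: 14.5
ee_pos: [478.2, 310.9, 248.3]
eef_rot: [1.919, 1.57, 1.898]
wrist_force: [0.9, -0.0, -2.5]
width: 43.6
 turn [-1.402 -0.298 -0.346] shift cm [  3.6  -36.47   7.64] | t 14.5 p [478.2 310.9 248.3] F [ 0.9 -0.  -2.5] w 43.6 q [0.45 0.29 1.54 0.   1.31 0.48]
```

```bash
python3 -m handwheel '[[0,0,0,-1,-5,0,4],[0,0,0,-2,-10,0,4],[0,0,0,-3,-15,0,4],[0,0,0,-3,-20,0,4],[0,0,0,-3,-23,1,4]]'
python3 -c "
from h import *
seat,xb,yb,zb=bay();go(tool(-zb,yb),seat+zb*200)"
```

```text
time_s: 15.0
ee_pos: [482.6, 78.3, 277.2]
eef_rot: [-0.022, 1.57, -0.043]
wrist_force: [1.0, 0.2, -3.1]
width: 43.3
 turn [-1.403 -0.297 -0.344] shift cm [  1.95 -12.92   4.71] | t 15.0 p [482.6  78.3 277.2] F [ 1.   0.2 -3.1] w 43.3 q [ 0.02  0.15  1.67 -0.    1.33  0.04]
```

```bash
python3 -m handwheel '[[-0.281,-0.059,-0.069,0,-3,0.5,4],[-0.281,-0.059,-0.069,0,-6,1,4],[-0.421,-0.089,-0.103,0,-8,1.5,4],[-0.561,-0.119,-0.138,0,-10,2,4],[-0.702,-0.149,-0.172,0,-11.5,2.5,4]]'
python3 -c "
from h import *
seat,xb,yb,zb=bay();go(tool(-zb,yb),seat+zb*200)"
```

```text
time_s: 15.5
ee_pos: [506.4, -35.6, 276.5]
eef_rot: [-1.211, 1.346, -0.521]
wrist_force: [0.3, 0.5, -2.0]
width: 43.8
 turn [-0.695 -0.147 -0.171] shift cm [ 2.41 -2.11  0.37] | t 15.5 p [506.4 -35.6 276.5] F [ 0.3  0.5 -2. ] w 43.8 q [-0.14  0.07  1.78 -0.09  1.08 -0.8 ]
```

```bash
python3 -m handwheel '[[-0.695,-0.147,-0.171,2.4,-2.1,0.37,4],[-0.695,-0.147,-0.171,2.4,-2.1,0.37,4],[-0.695,-0.147,-0.171,2.4,-2.1,0.37,4],[-0.695,-0.147,-0.171,2.4,-2.1,0.37,4],[-0.695,-0.147,-0.171,2.4,-2.1,0.37,4]]'
python3 -m handwheel '[[0,0,0,0,0,0,4],[0,0,0,0,0,0,4],[0,0,0,0,0,0,4]]'
python3 -c "
from h import *
seat,xb,yb,zb=bay();go(tool(-zb,yb),seat+zb*200)"
```

```text
time_s: 16.0
ee_pos: [526.0, -50.6, 257.3]
eef_rot: [-1.57, 1.153, -0.166]
wrist_force: [1.0, -0.4, -1.2]
width: 43.7
time_s: 16.3
ee_pos: [527.3, -50.8, 257.7]
eef_rot: [-1.564, 1.154, -0.169]
wrist_force: [0.4, 1.1, -1.3]
width: 43.4
 turn [-0.008 -0.001 -0.002] shift cm [-0.01  0.02 -0.11] | t 16.3 p [527.3 -50.8 257.7] F [ 0.4  1.1 -1.3] w 43.4 q [-0.25  0.02  1.95  0.05  0.76 -1.67]
```

```bash
python3 -m handwheel '[[-0.008,0,0,2,0,-0.1,4],[-0.008,0,0,4,0,-0.1,4],[-0.008,0,0,6,0,-0.1,4],[-0.008,0,0,7.5,0,-0.1,4],[-0.008,0,0,8.7,0,-0.1,4]]' 30
python3 -m handwheel '[[0,0,0,0,0,0,4],[0,0,0,0,0,0,4]]'
python3 -c "
from h import *
seat,xb,yb,zb=bay();go(tool(-zb,yb),seat+zb*62.2)
shot('s1.png',190,150,160,120,5,cam='scene')"
```

```text
time_s: 16.8
ee_pos: [562.1, -57.5, 176.7]
eef_rot: [-1.572, 1.155, -0.168]
wrist_force: [0.2, 0.1, -1.6]
width: 43.7
time_s: 17.0
ee_pos: [561.6, -57.5, 177.6]
eef_rot: [-1.573, 1.154, -0.168]
wrist_force: [-0.1, 0.8, -1.8]
width: 43.6
 turn [ 0.002  0.    -0.002] shift cm [ 5.03 -0.06 -0.03] | t 17.0 p [561.6 -57.5 177.6] F [-0.1  0.8 -1.8] w 43.6 q [-0.25  0.19  1.99  0.06  0.55 -1.7 ]
```

View pics/s1.png

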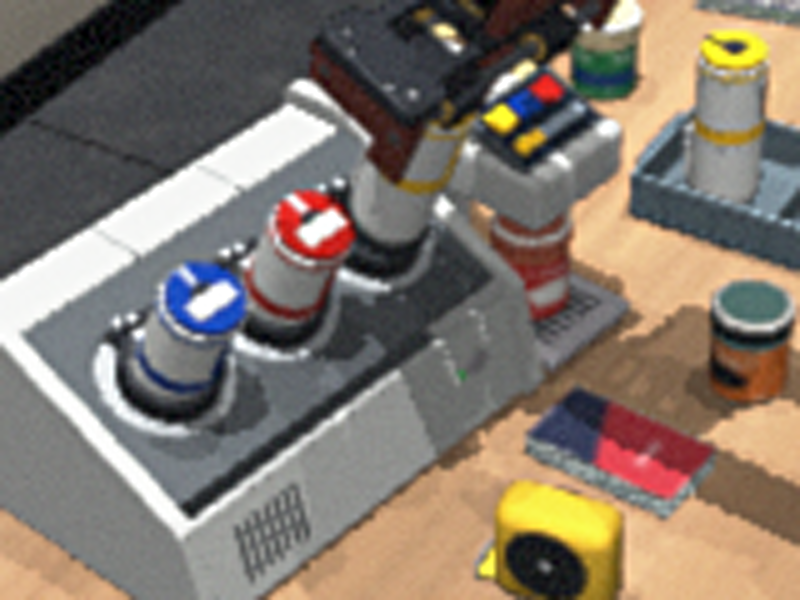

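The spent cartridge stands upright in the crate at (730,115), and the fresh one is aligned over bay2. Now I'll feed it in gently.

```bash
python3 -m handwheel '[[0,0,0,0.3,-0.06,-0.03,4],[0,0,0,0.6,-0.06,-0.03,4],[0,0,0,0.9,-0.06,-0.03,4],[0,0,0,1.2,-0.06,-0.03,4],[0,0,0,1.2,-0.06,-0.03,4]]' 30
python3 -c "
from h import *
seat,xb,yb,zb=bay();go(tool(-zb,yb),seat+zb*62.2);A,p,s=cur();print((A.T@s['wrist_force']).round(1),s['ft_torque'].round(2))"
```

```text
time_s: 17.55
ee_pos: [567.3, -58.5, 166.9]
eef_rot: [-1.572, 1.153, -0.166]
wrist_force: [2.3, 2.9, -3.3]
width: 43.7
 turn [ 0.002  0.001 -0.001] shift cm [ 3.82  0.04 -0.02] | t 17.55 p [567.3 -58.5 166.9] F [ 2.3  2.9 -3.3] w 43.7 q [-0.25  0.21  2.    0.07  0.52 -1.7 ]
[ 3.7 -0.3  3.2] [ 0.85 -0.33  0.4 ]
```

```bash
python3 -m handwheel '[[0,0,0,0.3,0,0,4],[0,0,0,0.6,0,0,4],[0,0,0,0.9,0,0,4],[0,0,0,1.2,0,0,4],[0,0,0,1.4,0,0,4]]'
python3 -c "
from h import *
seat,xb,yb,zb=bay();go(tool(-zb,yb),seat+zb*62.2);A,p,s=cur();print((A.T@s['wrist_force']).round(1),s['ft_torque'].round(2))"
```

```text
time_s: 18.05
ee_pos: [572.9, -59.4, 154.2]
eef_rot: [-1.572, 1.153, -0.166]
wrist_force: [1.4, 5.7, 1.6]
width: 43.6
 turn [ 0.003  0.001 -0.001] shift cm [ 2.43  0.05 -0.03] | t 18.05 p [572.9 -59.4 154.2] F [1.4 5.7 1.6] w 43.6 q [-0.24  0.24  2.    0.07  0.49 -1.7 ]
[-1.3 -1.1  5.9] [ 1.22 -0.32  0.49]
```

```bash
python3 -m handwheel '[[0,0,0,0.3,0,0.05,4],[0,0,0,0.6,0,0.05,4],[0,0,0,0.9,0,0.05,4],[0,0,0,1.2,0,0.05,4],[0,0,0,1.5,0,0.05,4]]'
python3 -c "
from h import *
seat,xb,yb,zb=bay();go(tool(-zb,yb),seat+zb*62.2);A,p,s=cur();print((A.T@s['wrist_force']).round(1),s['ft_torque'].round(2))"
```

```text
time_s: 18.55
ee_pos: [578.7, -60.0, 140.4]
eef_rot: [-1.573, 1.153, -0.167]
wrist_force: [-1.3, 6.4, 2.7]
width: 43.7
 turn [ 0.003  0.    -0.002] shift cm [ 0.93  0.01 -0.06] | t 18.55 p [578.7 -60.  140.4] F [-1.3  6.4  2.7] w 43.7 q [-0.24  0.27  2.    0.07  0.45 -1.7 ]
[-3.4  1.   6.1] [ 1.21 -0.28  0.53]
```

```bash
python3 -m handwheel '[[0,0,0,0.2,0,0.06,4],[0,0,0,0.4,0,0.06,4],[0,0,0,0.6,0,0.06,4],[0,0,0,0.8,0,0.06,4],[0,0,0,0.9,0,0.06,4]]' 40
python3 -c "
from h import *
seat,xb,yb,zb=bay();go(tool(-zb,yb),seat+zb*62.2);A,p,s=cur();print((A.T@s['wrist_force']).round(1),s['ft_torque'].round(2))"
```

```text
time_s: 19.05
ee_pos: [582.4, -60.5, 132.0]
eef_rot: [-1.574, 1.154, -0.168]
wrist_force: [1.2, 2.4, 0.6]
width: 43.6
 turn [ 0.003 -0.    -0.002] shift cm [ 0.02  0.01 -0.07] | t 19.05 p [582.4 -60.5 132. ] F [1.2 2.4 0.6] w 43.6 q [-0.24  0.29  2.    0.07  0.43 -1.7 ]
[-0.2 -1.   2.5] [ 0.55 -0.27  0.21]
```

```bash
python3 -m handwheel '[[0,0,0,0.1,0,0,4],[0,0,0,0.2,0,0,4],[0,0,0,0.2,0,0,4]]' 
python3 -c "
from h import *
seat,xb,yb,zb=bay();go(tool(-zb,yb),seat+zb*62.2);A,p,s=cur();print((A.T@s['wrist_force']).round(1),s['ft_torque'].round(2))"
python3 -m handwheel '[[0,0,0,0.1,0,0,4],[0,0,0,0.2,0,0,4],[0,0,0,0.2,0,0,4]]' 
python3 -c "
from h import *
seat,xb,yb,zb=bay();go(tool(-zb,yb),seat+zb*62.2);A,p,s=cur();print((A.T@s['wrist_force']).round(1),s['ft_torque'].round(2))"
```

```text
time_s: 19.35
ee_pos: [582.6, -60.6, 131.5]
eef_rot: [-1.575, 1.153, -0.168]
wrist_force: [-8.1, 2.9, 16.3]
width: 43.6
 turn [ 0.003 -0.    -0.001] shift cm [-0.05  0.02 -0.07] | t 19.35 p [582.6 -60.6 131.5] F [-8.1  2.9 16.3] w 43.6 q [-0.24  0.29  2.    0.07  0.43 -1.7 ]
[-18.3   1.1   1.5] [0.51 0.25 0.16]
time_s: 19.65
ee_pos: [582.9, -60.8, 131.3]
eef_rot: [-1.576, 1.152, -0.169]
wrist_force: [-21.4, 3.3, 36.9]
width: 43.5
 turn [ 0.004 -0.001  0.   ] shift cm [-0.08  0.04 -0.05] | t 19.65 p [582.9 -60.8 131.3] F [-21.4   3.3  36.9] w 43.5 q [-0.24  0.29  2.    0.07  0.43 -1.71]
[-42.5   4.7  -0.3] [ 0.14  0.9  -0.03]
```

A hard stop (42 N axial) at the expected seat depth. I'll ease off, release and retreat along the bore.

```bash
python3 -m handwheel '[[0,0,0,-0.25,0,0,4],[0,0,0,-0.25,0,0,4],[0,0,0,-0.25,0,0,6.4],[0,0,0,-0.25,0,0,6.4],[0,0,0,-0.25,0,0,6.4]]'
python3 -m handwheel '[[0,0,0,-0.1,0,0,6.4],[0,0,0,-1,0,0,6.4],[0,0,0,-3,0,0,6.4],[0,0,0,-6,0,0,6.4],[0,0,0,-10,0,0,6.4]]'
python3 -m handwheel '[[0,0,0,-4,0,0,6.4],[0,0,0,-8,0,0,6.4],[0,0,0,-8,0,0,6.4],[0,0,0,-8,0,0,6.4]]'
python3 -c "
from h import *
go(np.eye(3),[0,0,0]);d=shot('w4.png');shot('s2.png',190,150,160,120,5,cam='scene')
seat,xb,yb,zb=bay();print(fish(d,CAP)*1.4,fish(d,CAP+78*yb)*1.4)"
```

```text
time_s: 20.15
ee_pos: [582.4, -60.5, 130.1]
eef_rot: [-1.574, 1.155, -0.168]
wrist_force: [-0.1, 0.4, 0.4]
width: 62.3
time_s: 20.65
ee_pos: [541.4, -53.5, 222.1]
eef_rot: [-1.573, 1.157, -0.168]
wrist_force: [1.5, 0.7, 0.5]
width: 63.8
time_s: 21.05
ee_pos: [510.9, -48.3, 296.8]
eef_rot: [-1.575, 1.151, -0.168]
wrist_force: [-0.6, 0.5, -1.3]
width: 63.9
 turn [ 1.286 -0.994 -0.768] shift cm [ 6.24 58.84 -3.59] | t 21.05 p [510.9 -48.3 296.8] F [-0.6  0.5 -1.3] w 63.9 q [-0.26 -0.05  1.91  0.05  0.86 -1.68]
[389.94707119 278.4546389 ] [504.9269927  279.11304134]
```

View pics/s2.png

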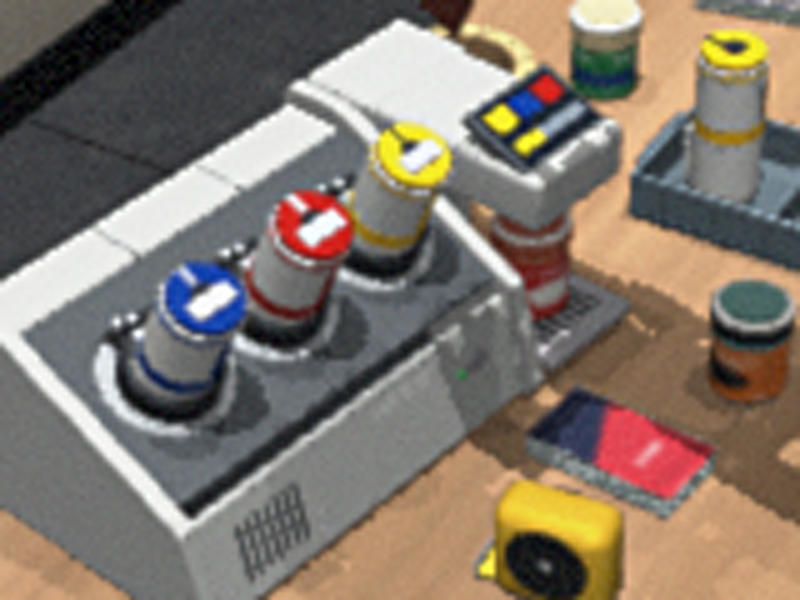

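View pics/w4.png

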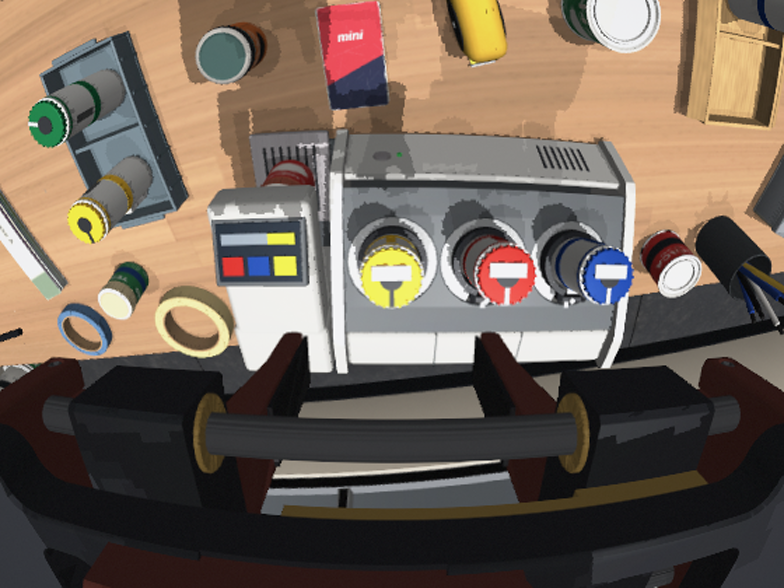

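The fresh cap is at (391,279) against a predicted (390,278) for fully home, level with red and blue. The spent one is upright in the crate's free cell, and the loose items are undisturbed.

```bash
python3 -c "
from cell import r
print(r.sign_off())"
```

```text
the job is handed in; nothing more can be done
None
```

The yellow cartridge is changed and the job is handed in, at about 21 s of robot time. I pulled the spent one from the right-hand bay (bay2) and stood it upright in the free cell of the empties crate. I then took the full one from the carton, turned its rib to the notch and slid it home in bay2.

**Seating:** it stopped hard at the expected seat depth, with about 42 N axial wrist force on the last push. After release, its cap was within about 1–2 px of the predicted fully-home position, and level with the red and blue cartridges.

**Scene:** the last pictures show the spent cartridge upright in the crate. The green tin, orange pot, tape measure and colour fan look undisturbed, and so do the cartridges to be left in the bays and crate. The last pictures hardly show the blue one in the carton. The gripper was clear of everything.

**Not confirmed:** I had no direct reading of the spring catch. That it popped in is inferred from the depth, a drop in axial force to near zero just before the stop, and the final picture. No check failed. The only disagreement was a 2–3 mm offset in the predicted position of the blue cap in the left-hand bay (bay0), which did not affect the work.

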